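Trip test and tin dryer loading

TASK

Get the tin dryer going. First check the bench power box: press its test button so that the lever drops, then lift the lever back up until it stays. Then stack all the tins upright on the dryer as a pyramid: one on each of the three round bays as the bottom row, the others midway over the gaps between the tins below. Last of all, slide the selector on the control box all the way to its far end. Do not knock over the wash bottle or the beaker.

Things in the scene. Friction and masses are not known exactly. Their poses are not given: they have to be found in the camera images.
- rack: the dryer: low white plinth 110 x 216 x 20 mm with three round dark bays of air slots in a row along its y, at y = -68, 0, 68 mm, leaving 8 mm between tins. Origin: centre of the underside, z up
- place0 (a point): where the centre of the underside of a tin belongs: bottom row, bay at y = -68 mm of the dryer, 20 mm above the bench
- place1 (a point): where the centre of the underside of a tin belongs: bottom row, middle bay
- place2 (a point): where the centre of the underside of a tin belongs: bottom row, bay at y = 68 mm
- place3 (a point): where the centre of the underside of a tin belongs: second row, over the gap at y = -34 mm, 42 mm above the bench
- place4 (a point): where the centre of the underside of a tin belongs: second row, over the gap at y = 34 mm
- place5 (a point): where the centre of the underside of a tin belongs: top, midway over the second row, 64 mm above the bench
- tin0: a squat aluminium drying tin with a slip lid, a plain upright cylinder 60 mm across and 22 mm high; all tins are alike, and some may be absent. Origin: centre of its underside, z up. About 0.1 kg
- tin1: a squat aluminium drying tin with a slip lid, a plain upright cylinder 60 mm across and 22 mm high; all tins are alike, and some may be absent. Origin: centre of its underside, z up. About 0.1 kg
- tin2: a squat aluminium drying tin with a slip lid, a plain upright cylinder 60 mm across and 22 mm high; all tins are alike, and some may be absent. Origin: centre of its underside, z up. About 0.1 kg
- tin3: a squat aluminium drying tin with a slip lid, a plain upright cylinder 60 mm across and 22 mm high; all tins are alike, and some may be absent. Origin: centre of its underside, z up. About 0.1 kg
- tin4: a squat aluminium drying tin with a slip lid, a plain upright cylinder 60 mm across and 22 mm high; all tins are alike, and some may be absent. Origin: centre of its underside, z up. About 0.1 kg
- tin5: a squat aluminium drying tin with a slip lid, a plain upright cylinder 60 mm across and 22 mm high; all tins are alike, and some may be absent. Origin: centre of its underside, z up. About 0.1 kg
- power_box: the bench power box: grey box 130 x 150 x 55 mm with three round sockets along the far edge of its top, a round white test button in a grey collar, and a black-handled lever in a black slot. Origin: centre of the underside, x from the front edge to the sockets, z up. The lever's hinge is at (0, -30, 48) mm, the button's axis at (-14, 45) mm
- test_button_top (a point): top centre of the round white test button (22 mm across, 14 mm proud of the box top, 69 mm above the bench, spring return). Pressed straight down
- test_button (a joint): travel of the test button, m: 0 released, 0.007 fully pressed (about 5 N). A full press kicks the lever over
- trip_lever_tip (a point): outer end, on the centre line, of the trip lever: a bar with a black handle 13 mm thick, 22 mm wide (along the box's y) and 26 mm long, its end 60 mm from the hinge
- trip_lever (a joint): angle of the trip lever, rad: 0 up (leaning 9 degrees past vertical towards the sockets, where it stays by its weight), 1.2 dropped (60 degrees from vertical towards the box's -x, its handle then clear above the box top)
- control_box: the dryer's control box: white box 100 x 170 x 45 mm with a sliding selector on a track along the middle of its top. Origin: centre of the underside, selector slides along its y, z up
- selector_top (a point): top centre of the selector's black grip, 28 mm (along the box's x) x 20 mm (along its y) x 40 mm high; the top is 99 mm above the bench
- selector (a joint): travel of the selector towards the box's +y, m: near 0 is off, 0.09 is the far end stop (about 2 N of friction)
- wash_bottle: white wash bottle, 64 mm across, 150 mm high, standing; origin at the centre of its underside; leave standing
- beaker: glass beaker, 70 mm across, 85 mm high, standing; origin at the centre of its underside; leave standing
Things that resemble listed ones, but are neither listed nor needed, are in the scene too. Leave any orange look-alike of the control_box alone.

How it is judged:
By the outcome, as a careful person would: the job done as asked, in the order asked, and still so for the second after the job is handed in, with the robot touching nothing.
Of tin0, tin1, tin2, tin3, tin4, tin5 only 4 to 6 are there at a start; the rules pass over those that are not, and their reading is None.
At some moment in a run one of tin0, tin1, tin2, tin3, tin4, tin5 may be knocked a few centimetres aside while the robot is not near it.
Once in a run the grip may slacken for a moment while it holds something.
It also fails if it takes over 208 s, if anything falls off the work surface, if the arm or the gripper's body presses on something with over 40 N, if the wrist force passes 120 N, or if a joint passes its speed limit or range.

ROBOT

A 7-joint arm with a two-finger parallel gripper is mounted at the origin on the work surface. World frame = base frame: x ahead of the robot, y to its left, z up, the work surface at z = 0. Lengths are in m, angles in rad, forces in N, time in s.
With the tool pointing down it reaches from about 0.425 to 0.925 m from the base axis. Payload 6.8 kg.
Tool frame: the origin (TCP) lies midway between the tips of the shut fingers; the grasp point (between the pads) lies 19 mm behind it; z points along the fingers, y is the line along which they close (so a half turn about z gives the same grasp; the last joint's range is limited). The gripper opens to 88 mm and grips with 3 to 60 N. Pads are 20 mm wide; open, the fingers measure 115 mm over their backs; the gripper's body (75 mm by 178 mm) begins 61 mm behind the grasp point.
Start: joints at [1.065, 0.477, 0.022, 1.555, -0.011, 1.109, -0.083], TCP at [0.261, -0.622, 0.223] pointing down, gripper open.
Joint ranges: [-2.96, 2.96], [-0.34, 2.1], [-1.41, 1.46], [0.24, 2.44], [-1.37, 4.51], [0.17, 1.92], [-2.96, 2.96]. Speed limits (rad/s): [2.39, 2.39, 3.14, 3.14, 3.14, 3.14, 3.14].

INTERFACE

Orientations are given as a rotation vector (axis times angle).
In Python, from station import arm gives the robot as it stands.
- The arm moves only by the tool step_arm, never from a script. Its argument "moves" is a list of rows, each a list of 5 numbers: the shift along the world's x, y, z scaled (see below), then the turn about the world's z scaled (see below), then the opening, from -1 (shut) to 1 (fully open). In form: [[tx, ty, tz, roll, claw], ...]. A call has exactly 5 rows; each row shifts and turns the commanded pose from where the row before left it; what a row does not reach is not made up. The controller multiplies each number of a shift by 0.2 m and each number of a turn by 0.1 rad. A row lasts 1/8 s, in which the tool goes at most 62.5 mm and 10.7 degrees, less where a joint would pass 70% of its speed; a pose out of reach is approached as far as the arm can. A call with a number of a shift or a turn outside -1 to 1 is refused whole. A call with a gripper value outside its range is refused whole. The fingers move at their own pace and stop on an object; "squeeze" is the grip in N (left out, the last holds). Time passes only in rows, so rows that do not move let the fingers close, or fill a call up. It gives the time, the measured TCP pose, the force, the opening and the grip force at its end, in the units of the state.
- arm.get_obs(): the state, without advancing time (a new reading comes with each control period).
- arm.capture(name): name is "scene" or "top" or "wrist"; returns (picture, depth): 400x640x3 uint8, red, green, blue; 400x640 float32, m along the optical axis (not along the pixel's ray), 0 where there is no reading.
- arm.camera_info(name): a dict with "fx", "fy", "cx", "cy" (pixels), "dist_coeffs" ([k1, k2, p1, p2, k3] as OpenCV has them; the pictures are not rectified), "R" (3x3) and "t" (3): a world point X has camera coordinates R X + t. Camera axes: x right, y down, z forward; pixel columns grow to the right and rows downward; lengths in m; the calibration is good to about 2 mm. A picture is of the moment at which its call begins: read the wrist's pose just before it. camera_info takes no time and is no camera call; for the wrist camera it gives the pose at the moment of the call.
- arm.close_job(): hands the job in; it is judged then, once.
The state is a dict: "t": time; "joints": joint angles; "joint_vel": joint speeds; "tau": joint torques, N m; "tcp_pos": TCP position; "eef_rot": TCP orientation; "ft_force": force on the tool from outside, world axes, zero at the start; "wrist_torque": the same for the moment, N m; "grip_width": finger opening in m; "finger_force": force on a finger pad.
Only numpy, scipy, OpenCV 4.12 (cv2) and the standard library are available. Lean on these libraries where they do the work, as an engineer would, in place of code of your own. Each camera call takes 0.05 s, during which the arm holds its last target. There are 200 camera calls.

## Working session

There is one attempt and no reset: what is moved stays moved. The work goes in short steps, Python scripts to look and compute and a tool call to move; the robot and the scene stay as the last step left them, time stands still between calls to the robot, and variables do not carry over. Pictures are saved under pics/ and viewed, at most 14 in all, crops included, and the job is handed in when it is done.

Besides the shell and the picture viewer there is one more tool, called after "Request:" as name(argument=value, ...) on one line, values as JSON. step_arm: Moves the arm, as the interface text tells. Shifts and turns lie within -1 to 1; 1 stands for 0.2 m of shift or 0.1 rad of turn. Its arguments: {"type":"object","properties":{"moves":{"type":"array","items":{"type":"array","items":{"type":"number","minimum":-1,"maximum":1}}},"squeeze":{"type":"number"}},"required":["moves"]}

```bash
ls; mkdir -p pics; cat > h.py <<'E'
import numpy as np, cv2
from station import arm
def cap(n,save=None):
    ci=arm.camera_info(n); p,d=arm.capture(n)
    if save: cv2.imwrite('pics/'+save+'.png',p[:,:,::-1])
    return p,d,ci
def K(ci): return np.array([[ci['fx'],0,ci['cx']],[0,ci['fy'],ci['cy']],[0,0,1.]])
def ray(ci,uv):
    u=cv2.undistortPoints(np.array(uv,float).reshape(-1,1,2),K(ci),np.array(ci['dist_coeffs'],float)).reshape(-1,2)
    R=np.array(ci['R']);t=np.array(ci['t'])
    return -R.T@t, np.c_[u,np.ones(len(u))]@R, u
def onplane(ci,uv,z):
    c,d,_=ray(ci,uv); return c+d*((z-c[2])/d[:,2])[:,None]
def cloud(ci,dep):
    vv,uu=np.mgrid[0:dep.shape[0],0:dep.shape[1]]
    c,d,_=ray(ci,np.c_[uu.ravel(),vv.ravel()])
    P=c+d*dep.reshape(-1,1); P[dep.ravel()<=0]=np.nan
    return P.reshape(dep.shape+(3,))
E
python3 - <<'E'
from h import *
for n in ('top','scene'):
    p,d,ci=cap(n,n+'0'); np.savez(n+'0.npz',p=p,d=d)
    print(n,ci)
o=arm.get_obs();print(o['t'],o['tcp_pos'],o['eef_rot'],o['grip_width'])
E
```

```text
pics
top {'fx': 395.8288162435691, 'fy': 395.8288162435691, 'cx': 318.7849345976469, 'cy': 202.85335826770927, 'dist_coeffs': array([-0.07721948,  0.        ,  0.        ,  0.        ,  0.        ]), 'R': array([[-1.31404407e-02, -9.99912639e-01, -1.42943934e-03],
       [-9.83116076e-01,  1.31806136e-02, -1.82507678e-01],
       [ 1.82510574e-01, -9.92926516e-04, -9.83203389e-01]]), 't': array([0.01350858, 0.45367224, 1.11133823])}
scene {'fx': 441.56496503566086, 'fy': 441.56496503566086, 'cx': 325.12027843231164, 'cy': 208.28969878115802, 'dist_coeffs': array([0.0232129, 0.       , 0.       , 0.       , 0.       ]), 'R': array([[ 0.09663719,  0.99526689, -0.01025024],
       [ 0.78132491, -0.08223593, -0.61868299],
       [-0.61659763,  0.05177902, -0.78557386]]), 't': array([-0.04762356, -0.27783823,  1.63732184])}
0.1 [ 0.26128374 -0.62179673  0.2218088 ] [-3.07812488e+00 -6.20490255e-01  6.63680678e-04] 0.08762322998225715
```

View pics/top0.png

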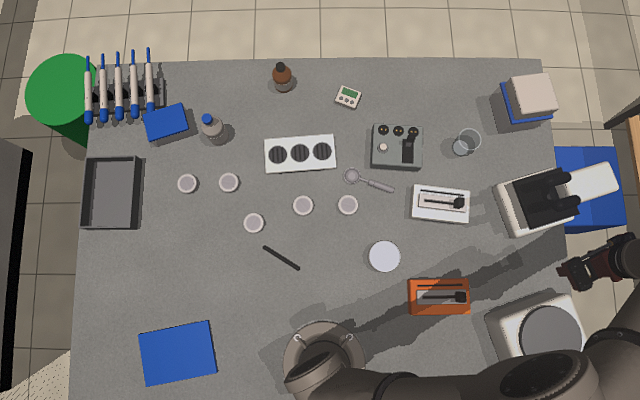

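View pics/scene0.png

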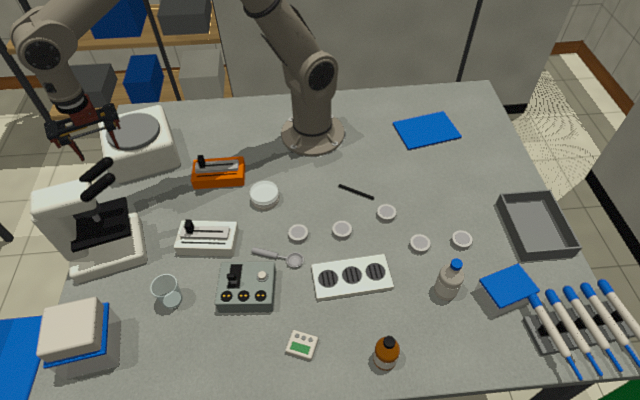

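```bash
cat > m.py <<'E'
from h import *
def comp(mask,seed,r=6):
    n,l,s,c=cv2.connectedComponentsWithStats(mask.astype(np.uint8))
    b=l[seed[1]-r:seed[1]+r+1,seed[0]-r:seed[0]+r+1]; b=b[b>0]
    return None if len(b)==0 else l==np.bincount(b).argmax()
def rect(ci,m,z):
    c=max(cv2.findContours(m.astype(np.uint8),0,1)[0],key=cv2.contourArea).reshape(-1,2)
    P=onplane(ci,cv2.convexHull(c).reshape(-1,2),z)[:,:2]
    return cv2.minAreaRect((P*1000).astype(np.float32))
E
python3 - <<'E'
from m import *
seeds={'top':dict(tins=[(187,183),(229,182),(254,222),(303,205),(348,205)],rack=(290,145),pb=(385,160),cb=(430,212)),
'scene':dict(tins=[(461,240),(420,243),(386,213),(342,230),(298,233)],rack=(340,290),pb=(240,300),cb=(200,247))}
for n in seeds:
    f=np.load(n+'0.npz');ci=arm.camera_info(n);C=cloud(ci,f['d']);Z=C[:,:,2];S=seeds[n]
    print(n,'table z',np.nanmedian(Z[260:300,180:240]))
    for s in S['tins']:
        m=comp((Z>.013)&(Z<.035),s)
        if m is None: print('none');continue
        c=max(cv2.findContours(m.astype(np.uint8),0,1)[0],key=cv2.contourArea).reshape(-1,2)
        P=onplane(ci,c,.022)[:,:2]*1000
        (x,y),r=cv2.minEnclosingCircle(P.astype(np.float32))
        q=C[m]; print('tin',s,m.sum(),'circ',round(x,1),round(y,1),round(r,1),'med',np.nanmean(q,0).round(4))
    for k,lo,hi,z in (('rack',.012,.03,.02),('pb',.045,.062,.055),('cb',.037,.053,.045)):
        m=comp((Z>lo)&(Z<hi),S[k]); 
        if m is None: print(k,'none');continue
        print(k,m.sum(),rect(ci,m,z),np.nanmean(C[m],0).round(4))
    # tall points: lever, selector, bottle, beaker
    import itertools
    if n=='top':
        for nm,s,lo,hi in (('lever',(408,150),.07,.13),('sel',(458,202),.07,.11),('bottle',(210,125),.05,.2),('btn',(383,147),.06,.08),('beak',(467,142),.05,.12),('big',(385,256),.01,.1)):
            m=comp((Z>lo)&(Z<hi),s)
            if m is None: print(nm,'none');continue
            q=C[m];print(nm,m.sum(),q.min(0).round(3),q.max(0).round(3),q.mean(0).round(4))
E
```

```text
top table z -0.001076006262923812
tin (187, 183) 272 circ 522.8 405.9 29.3 med [0.5239 0.4062 0.0206]
tin (229, 182) 311 circ 526.0 278.0 30.6 med [0.5263 0.2781 0.0211]
tin (254, 222) 310 circ 402.2 202.4 30.0 med [0.4019 0.2021 0.0211]
tin (303, 205) 313 circ 452.4 56.6 30.0 med [0.4527 0.0561 0.021 ]
tin (348, 205) 315 circ 452.3 -77.7 29.8 med [ 0.4527 -0.0775  0.0211]
rack 2403 ((611.9342041015625, 65.09081268310547), (109.38284301757812, 215.8516387939453), 3.7678382396698) [0.6123 0.0649 0.0189]
pb 1958 ((622.3209838867188, -227.60006713867188), (151.005859375, 132.0394287109375), 85.30815887451172) [ 0.6218 -0.2277  0.0539]
cb 1265 ((447.6172180175781, -348.94775390625), (171.46363830566406, 101.42479705810547), 82.10101318359375) [ 0.4459 -0.3459  0.0439]
lever 72 [ 0.619 -0.27   0.072] [ 0.637 -0.249  0.11 ] [ 0.6272 -0.2592  0.0963]
sel 109 [ 0.429 -0.4    0.071] [ 0.458 -0.378  0.104] [ 0.4419 -0.3873  0.0922]
bottle 515 [0.645 0.285 0.05 ] [0.709 0.348 0.153] [0.6679 0.3105 0.1038]
btn 45 [ 0.604 -0.196  0.062] [ 0.623 -0.171  0.072] [ 0.6137 -0.1828  0.067 ]
beak 327 [ 
[... 234 characters left out ...]
53   0.4047 0.0202]
tin (420, 243) 285 circ 532.5 278.3 31.6 med [0.531  0.2785 0.0201]
tin (386, 213) 243 circ 408.4 200.8 31.9 med [0.4066 0.2016 0.0202]
tin (342, 230) 263 circ 459.0 54.2 31.8 med [0.4575 0.055  0.0205]
tin (298, 233) 264 circ 457.8 -78.6 31.7 med [ 0.4564 -0.0786  0.0204]
rack 2663 ((620.7957153320312, 63.32332229614258), (112.94778442382812, 214.8768310546875), 3.7285187244415283) [0.6207 0.0628 0.0184]
pb 2311 ((632.2039184570312, -229.54835510253906), (152.14892578125, 133.00857543945312), 85.06050872802734) [ 0.6342 -0.2297  0.0542]
cb 1042 ((454.74420166015625, -349.3162536621094), (172.8824462890625, 104.22193908691406), 82.07588195800781) [ 0.4629 -0.3445  0.0439]
```

```bash
python3 - <<'E'
import cv2,numpy as np
a=cv2.imread('pics/top0.png')[110:230,330:490]; b=cv2.imread('pics/scene0.png')[200:320,140:300]
a=cv2.resize(a,None,fx=3.7,fy=3.7); b=cv2.resize(b,None,fx=1.3,fy=1.3)
c=np.zeros((444,800,3),np.uint8); c[:,:592]=a[:444,:592]; c[:156,592:800]=b[:156,:208]; cv2.imwrite('pics/crop1.png',c)
E
```

```text
(no output)
```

View pics/crop1.png

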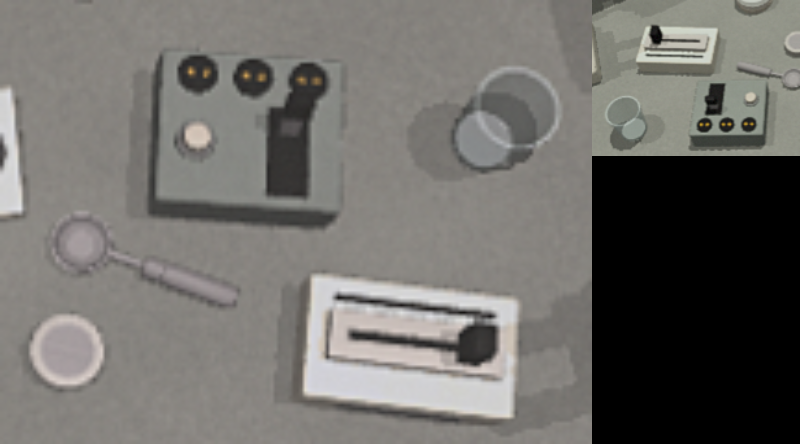

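Request:
step_arm(moves=[[0.06, 0.22, 0, 1, -1], [0.06, 0.22, 0, 1, -1], [0.06, 0.22, 0, 1, -1], [0.06, 0.22, 0, 1, -1], [0.06, 0.22, 0, 1, -1]], squeeze=15)

```text
t: 0.72
tcp_pos: [0.3216, -0.4006, 0.2224]
eef_rot: [-2.828, -1.368, 0.0]
ft_force: [1.2, 0.1, 0.5]
grip_width: 0.0417
finger_force: 0.0
```

Request:
step_arm(moves=[[0.11, 0.2, 0, 1, -1], [0.11, 0.2, 0, 1, -1], [0.11, 0.2, 0, 1, -1], [0.11, 0.2, 0, 1, -1], [0.11, 0.2, 0, 1, -1]])

```text
t: 1.35
tcp_pos: [0.4318, -0.201, 0.2225]
eef_rot: [-2.402, -2.025, 0.0]
ft_force: [0.4, -0.6, -0.2]
grip_width: 0.0
finger_force: 0.0
```

Request:
step_arm(moves=[[0.2, 0.03, 0, 0.8, -1], [0.2, 0.03, 0, 0.8, -1], [0.2, 0.03, 0, 0.76, -1], [0, 0, 0, 0, -1], [0, 0, 0, 0, -1]])

```text
t: 1.98
tcp_pos: [0.5504, -0.1846, 0.222]
eef_rot: [-2.151, -2.288, 0.002]
ft_force: [-0.3, 0.2, 0.3]
grip_width: 0.0001
finger_force: 0.0
```

```bash
python3 - <<'E'
from m import *
p,d,ci=cap('wrist','w1');np.savez('w1.npz',p=p,d=d)
print(arm.get_obs()['tcp_pos'],arm.get_obs()['eef_rot'])
np.set_printoptions(suppress=True,precision=4)
C=cloud(ci,d);Z=C[:,:,2]
print(np.nanmin(C.reshape(-1,3),0),np.nanmax(C.reshape(-1,3),0), 'cam',-np.array(ci['R']).T@np.array(ci['t']))
for lo,hi,nm in ((.06,.075,'btn'),(.085,.125,'lev'),(.05,.06,'box')):
    m=(Z>lo)&(Z<hi)&(C[:,:,0]>.5)&(C[:,:,0]<.75)&(C[:,:,1]>-.33)&(C[:,:,1]<-.1)
    q=C[m]; print(nm,m.sum(),q.min(0) if m.sum() else 0,q.max(0) if m.sum() else 0,q.mean(0))
E
```

```text
[ 0.55016622 -0.18482007  0.22228313] [-2.15140980e+00 -2.28803982e+00  1.86311338e-03]
[ 0.139  -0.7558 -0.76  ] [1.8686 0.0285 0.339 ] cam [ 0.5455 -0.1061  0.383 ]
btn 520 [ 0.6047 -0.2677  0.0601] [ 0.6327 -0.1733  0.0748] [ 0.6172 -0.2013  0.0674]
lev 452 [ 0.6222 -0.2702  0.085 ] [ 0.6392 -0.2489  0.1078] [ 0.6291 -0.2564  0.0992]
box 13268 [ 0.5597 -0.3082  0.05  ] [ 0.6954 -0.1506  0.06  ] [ 0.6274 -0.2165  0.0544]
```

View pics/w1.png

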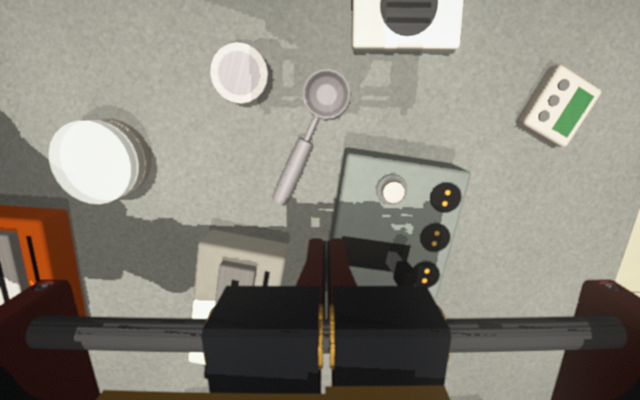

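```bash
python3 - <<'E'
from m import *
np.set_printoptions(suppress=True,precision=4)
f=np.load('w1.npz');p,d=f['p'],f['d'];ci=arm.camera_info('wrist')
C=cloud(ci,d);Z=C[:,:,2]
m=comp((Z>.063)&(Z<.075),(393,190));print(rect(ci,m,.069),C[m].mean(0))
hsv=cv2.cvtColor(p,cv2.COLOR_RGB2HSV)
m=comp(hsv[:,:,2]>190,(393,190));M=cv2.moments(m.astype(np.uint8));print(m.sum(),onplane(ci,[(M['m10']/M['m00'],M['m01']/M['m00'])],.069))
m=comp((Z>.013)&(Z<.035),(240,72));print('tin',rect(ci,m,.022))
for n in ('top','scene'):
    f=np.load(n+'0.npz');c2=arm.camera_info(n)
    # button bright
    uv=np.array(((np.array([.613,-.182,.069])@np.array(c2['R']).T)+c2['t']));u=(K(c2)@uv)/uv[2]
    g=f['p'].astype(int).sum(2);s=(int(u[0]),int(u[1]));
    mm=comp(g>540,s);M=cv2.moments(mm.astype(np.uint8));print(n,s,mm.sum(),onplane(c2,[(M['m10']/M['m00'],M['m01']/M['m00'])],.069))
E
```

```text
((614.6283569335938, -183.81309509277344), (20.65838623046875, 21.374238967895508), 6.294887542724609) [ 0.6149 -0.1839  0.0678]
370 [[ 0.6156 -0.1843  0.069 ]]
tin ((453.5994873046875, -80.22569274902344), (58.99547576904297, 59.3978385925293), 1.0167125463485718)
top (382, 146) 30 [[ 0.6151 -0.1824  0.069 ]]
scene (262, 272) 33 [[ 0.6182 -0.1842  0.069 ]]
```

Request:
step_arm(moves=[[0.16, 0, -0.1, 0, -1], [0.16, 0, -0.1, 0, -1], [0, 0, -0.2, 0, -1], [0, 0, -0.2, 0, -1], [0, 0, 0, 0, -1]])

```text
t: 2.65
tcp_pos: [0.612, -0.1847, 0.1]
eef_rot: [-2.148, -2.285, 0.006]
ft_force: [-0.8, -0.4, -0.3]
grip_width: 0.0004
finger_force: 0.0
```

Request:
step_arm(moves=[[0, 0, -0.1, 0, -1], [0, 0, -0.04, 0, -1], [0, 0, -0.02, 0, -1], [0, 0, -0.01, 0, -1], [0, 0, 0, 0, -1]])

```text
t: 3.28
tcp_pos: [0.6157, -0.1844, 0.0691]
eef_rot: [2.15, 2.29, 0.0]
ft_force: [-1.5, -0.3, 1.7]
grip_width: 0.0003
finger_force: 0.7
```

Request:
step_arm(moves=[[0, 0, -0.01, 0, -1], [0, 0, -0.01, 0, -1], [0, 0, -0.01, 0, -1], [0, 0, -0.01, 0, -1], [0, 0, 0, 0, -1]])

```text
t: 3.9
tcp_pos: [0.6158, -0.1844, 0.0623]
eef_rot: [2.15, 2.289, -0.0]
ft_force: [-5.6, 0.9, 14.2]
grip_width: 0.0011
finger_force: 7.5
```

```bash
cat > lev.py <<'E'
from m import *
import sys
f,d,ci=cap('top');C=cloud(ci,d);Z=C[:,:,2]
o=arm.get_obs();print(o['t'],o['tcp_pos'].round(4),o['ft_force'].round(1))
m=(Z>.062)&(Z<.118)&(C[:,:,0]>.53)&(C[:,:,0]<.68)&(C[:,:,1]>-.285)&(C[:,:,1]<-.238)
q=C[m];print(m.sum(),q.min(0).round(3),q.max(0).round(3)) if m.sum() else print('none')
E
python3 lev.py
```

```text
3.95 [ 0.6158 -0.1844  0.0623] [-4.7  0.3 14.9]
65 [ 0.568 -0.264  0.063] [ 0.604 -0.246  0.086]
```

Request:
step_arm(moves=[[0, 0, 0.3, 0, -1], [-0.15, -0.12, 0.05, 0, -1], [-0.15, -0.12, 0, 0, -1], [-0.15, -0.12, 0, 0, -1], [0, 0, 0, 0, -1]])

```text
t: 4.58
tcp_pos: [0.5227, -0.2593, 0.1301]
eef_rot: [-2.156, -2.284, 0.004]
ft_force: [0.8, 0.2, -0.5]
grip_width: 0.0009
finger_force: 0.0
```

Request:
step_arm(moves=[[0, 0, -0.2, 0, -1], [0, 0, -0.12, 0, -1], [0, 0, 0, 0, -1], [0.05, 0, 0, 0, -1], [0.05, 0, 0, 0, -1]])

```text
t: 5.2
tcp_pos: [0.5476, -0.2563, 0.068]
eef_rot: [2.148, 2.289, 0.002]
ft_force: [0.3, -0.1, 0.2]
grip_width: 0.0006
finger_force: 0.0
```

Request:
step_arm(moves=[[0.05, 0, 0, 0, -1], [0.05, 0, 0, 0, -1], [0.05, 0, 0, 0, -1], [0.04, 0, 0, 0, -1], [0.04, 0, 0.02, 0, -1]])

```text
t: 5.82
tcp_pos: [0.5617, -0.2574, 0.0644]
eef_rot: [-2.126, -2.247, 0.06]
ft_force: [-75.6, 7.2, 36.6]
grip_width: 0.0008
finger_force: 38.8
```

```bash
python3 lev.py
```

```text
5.875 [ 0.5616 -0.2574  0.0645] [-69.3   6.1  33.2]
10 [ 0.55  -0.261  0.063] [ 0.556 -0.245  0.091]
```

Request:
step_arm(moves=[[-0.2, 0, 0, 0, -1], [-0.1, 0, 0.1, 0, -1], [0, 0, 0.2, 0, -1], [0, 0, 0.1, 0, -1], [0, 0, 0, 0, -1]])

```text
t: 6.5
tcp_pos: [0.5331, -0.2567, 0.1526]
eef_rot: [2.148, 2.287, 0.002]
ft_force: [-0.5, -0.2, -0.7]
grip_width: 0.0005
finger_force: 0.0
```

```bash
python3 lev.py; python3 -c "
from station import arm
print(arm.get_obs()['joints'].round(2))"
```

```text
6.55 [ 0.5321 -0.2564  0.1511] [ 0.3  0.  -0.1]
71 [ 0.567 -0.263  0.062] [ 0.608 -0.244  0.085]
[ 0.66  0.45 -0.41  1.81  0.22  0.93  0.22]
```

Request:
step_arm(moves=[[0.05, 0, 0, 1, 0.2], [0.05, 0, 0, 1, 0.2], [0.05, 0, 0, 1, 0.2], [0.05, 0, 0, 1, 0.2], [0.05, 0, 0, 1, 0.2]])

```text
t: 7.18
tcp_pos: [0.5812, -0.2559, 0.1488]
eef_rot: [-1.511, -2.751, 0.0]
ft_force: [0.1, -0.1, 0.3]
grip_width: 0.047
finger_force: 0.0
```

Request:
step_arm(moves=[[0, 0, 0, 1, 0.2], [0, 0, 0, 1, 0.2], [0, 0, 0, 1, 0.2], [0, 0, 0, 1, 0.2], [0, 0, 0, 1, 0.2]])

```text
t: 7.8
tcp_pos: [0.5809, -0.2559, 0.1488]
eef_rot: [-0.783, -3.04, -0.001]
ft_force: [0.4, 0.2, 0.8]
grip_width: 0.0526
finger_force: 0.0
```

Request:
step_arm(moves=[[0, 0, 0, 1, 0.2], [0, 0, 0, 1, 0.2], [0, 0, 0, 1, 0.2], [0, 0, 0, 1, 0.2], [0, 0, 0, 0.26, 0.2]])

```text
t: 8.43
tcp_pos: [0.5809, -0.256, 0.1491]
eef_rot: [-0.127, -3.137, -0.002]
ft_force: [0.1, 0.3, -0.5]
grip_width: 0.0528
finger_force: 0.0
```

Request:
step_arm(moves=[[0, 0, -0.18, 0, 0.2], [0, 0, -0.16, 0, 0.2], [0, 0, -0.09, 0, 0.2], [0, 0, 0, 0, 0.2], [0, 0, 0, 0, -1]], squeeze=10)

```text
t: 9.05
tcp_pos: [0.5824, -0.2563, 0.0657]
eef_rot: [0.129, 3.137, -0.0]
ft_force: [0.4, -0.4, 0.6]
grip_width: 0.0457
finger_force: 0.0
```

Request:
step_arm(moves=[[0, 0, 0, 0, -1], [0, 0, 0, 0, -1], [0, 0, 0, 0, -1], [0, 0, 0, 0, -1], [0, 0, 0, 0, -1]])

```text
t: 9.68
tcp_pos: [0.5818, -0.2565, 0.0653]
eef_rot: [0.129, 3.138, -0.001]
ft_force: [-1.1, 0.3, 5.8]
grip_width: 0.0216
finger_force: 10.0
```

Request:
step_arm(moves=[[0.0375, -0.003, 0.0485, 0, -1], [0.0485, -0.004, 0.0375, 0, -1], [0.0565, -0.005, 0.0235, 0, -1], [0, 0, 0, 0, -1], [0, 0, 0, 0, -1]])

```text
t: 10.3
tcp_pos: [0.6114, -0.259, 0.0874]
eef_rot: [0.128, 3.136, -0.001]
ft_force: [-0.2, -1.6, 2.6]
grip_width: 0.0219
finger_force: 10.0
```

Request:
step_arm(moves=[[0.031, -0.0025, 0.006, 0, -1], [0.031, -0.0025, 0.002, 0, -1], [0.03, -0.002, 0, 0, -1], [0, 0, 0, 0, -1], [0, 0, 0, 0, -1]])

```text
t: 10.92
tcp_pos: [0.6286, -0.2605, 0.0883]
eef_rot: [0.129, 3.138, -0.001]
ft_force: [-0.6, -2.7, 3.8]
grip_width: 0.0218
finger_force: 10.0
```

Request:
step_arm(moves=[[0.01, 0, 0, 0, -1], [0.005, 0, 0, 0, -1], [0, 0, 0, 0, 0], [0, 0, 0, 0, 0], [0, 0, 0, 0, 0]])

```text
t: 11.55
tcp_pos: [0.6314, -0.2593, 0.0878]
eef_rot: [-0.127, -3.139, -0.002]
ft_force: [-0.3, 0.2, 0.4]
grip_width: 0.0433
finger_force: 0.0
```

Request:
step_arm(moves=[[0, 0, 0.1, 0, 0], [0, 0, 0.3, 0, 0], [0, 0, 0.2, 0, 0], [-0.25, 0.2, 0, -1, 1], [-0.25, 0.2, 0, -1, 1]])

```text
t: 12.18
tcp_pos: [0.5337, -0.1807, 0.2101]
eef_rot: [0.446, 3.107, 0.0]
ft_force: [0.0, 0.8, 1.3]
grip_width: 0.0605
finger_force: 0.0
```

```bash
python3 lev.py
```

```text
12.225 [ 0.5247 -0.1741  0.2075] [-6.5  4.3 -4. ]
none
```

Request:
step_arm(moves=[[-0.07, 0.1, 0, -1, 1], [-0.07, 0.1, 0, -1, 1], [-0.07, 0.1, 0, -1, 1], [-0.07, 0.1, 0, -1, 1], [-0.07, 0.07, 0, -1, 1]])

```text
t: 12.85
tcp_pos: [0.464, -0.0867, 0.2095]
eef_rot: [1.198, 2.902, 0.0]
ft_force: [0.3, 0.1, 0.1]
grip_width: 0.0876
finger_force: 0.0
```

Request:
step_arm(moves=[[0, 0, 0, -1, 1], [0, 0, 0, -1, 1], [0, 0, 0, -1, 1], [0, 0, 0, -1, 1], [0, 0, 0, -1, 1]])

```text
t: 13.48
tcp_pos: [0.4644, -0.0877, 0.2095]
eef_rot: [1.88, 2.515, 0.001]
ft_force: [-1.0, -0.6, -0.4]
grip_width: 0.0878
finger_force: 0.0
```

Request:
step_arm(moves=[[0, 0, 0, -1, 1], [0, 0, 0, -1, 1], [0, 0, 0, -0.24, 1], [0, 0, 0, 0, 1], [0, 0, 0, 0, 1]])

```text
t: 14.1
tcp_pos: [0.4639, -0.088, 0.2084]
eef_rot: [2.146, 2.294, 0.0]
ft_force: [0.6, -0.3, -0.8]
grip_width: 0.0879
finger_force: 0.0
```

```bash
cat > see.py <<'E'
from m import *
# tins & rack seen by the top camera, by height, with circle check
def tins(name='top',z=.022,zoff=0,lim=((.33,.6),(-.15,.5)),img=None):
    p,d,ci=img or cap(name); C=cloud(ci,d);Z=C[:,:,2]
    m=(abs(Z-(z-.001))<.009)&(C[:,:,0]>lim[0][0])&(C[:,:,0]<lim[0][1])&(C[:,:,1]>lim[1][0])&(C[:,:,1]<lim[1][1])
    out=[]
    for c in cv2.findContours(m.astype(np.uint8),0,1)[0]:
        if len(c)<8: continue
        P=(onplane(ci,c.reshape(-1,2),z)[:,:2]*1000).astype(np.float32)
        (x,y),(w,h),a=cv2.minAreaRect(P)
        if min(w,h)>25: out.append((round(x,1),round(y,1),round(w,1),round(h,1),round(a,1)))
    return out
E
python3 lev.py; python3 - <<'E'
from see import *
o=arm.get_obs();print(o['tcp_pos'],o['eef_rot'])
print('top',tins()); print('wrist',tins('wrist'))
print('rack top',tins(z=.02,lim=((.5,.7),(-.1,.22)))); print('rack w',tins('wrist',z=.02,lim=((.5,.7),(-.1,.22))))
E
```

```text
14.15 [ 0.4638 -0.088   0.2083] [-0.8  0.6  0.4]
29 [ 0.613 -0.269  0.087] [ 0.627 -0.255  0.111]
[ 0.46383769 -0.08802012  0.20830457] [2.14696676e+00 2.29335638e+00 1.79337630e-04]
top [(401.4, 202.0, 56.9, 53.3, 0.7), (452.6, -64.7, 31.8, 57.7, 85.3), (453.3, 55.8, 56.4, 57.3, 89.4), (523.9, 404.7, 56.4, 55.3, 3.2), (526.5, 278.2, 59.3, 57.7, 1.5), (578.3, 62.4, 46.5, 213.1, 1.8)]
wrist [(542.1, -97.3, 49.2, 58.8, 11.9), (451.9, -79.1, 58.7, 58.3, 49.0), (452.9, 54.0, 58.1, 58.2, 50.1), (579.9, 25.0, 44.6, 141.6, 2.9)]
rack top [(611.5, 65.1, 110.3, 215.9, 3.8)]
rack w [(541.7, -82.8, 49.9, 30.0, 0.8), (614.5, 27.8, 112.8, 144.4, 3.9)]
```

```bash
python3 - <<'E'
from m import *
p,d,ci=cap('scene','s2'); f=np.load('scene0.npz')
for D in (f['d'],d):
    C=cloud(ci,D);Z=C[:,:,2]
    for lo,hi in ((.062,.08),(.08,.095),(.095,.12)):
        m=(Z>lo)&(Z<hi)&(C[:,:,0]>.53)&(C[:,:,0]<.68)&(C[:,:,1]>-.285)&(C[:,:,1]<-.238)
        q=C[m];print(m.sum(),q.min(0).round(3),q.max(0).round(3),q.mean(0).round(4)) if m.sum() else print('none')
a=cv2.imread('pics/scene0.png')[235:315,200:290]; b=p[235:315,200:290,::-1];t=cv2.imread('pics/top0.png')[110:190,360:440]
t2,_,_=cap('top')
r=lambda x:cv2.resize(x,(400,300))
cv2.imwrite('pics/c2.png',np.vstack([np.hstack([r(a),r(b)]),np.hstack([r(t),r(t2[110:190,360:440,::-1])])]))
E
```

```text
13 [ 0.627 -0.269  0.062] [ 0.674 -0.246  0.074] [ 0.6348 -0.2595  0.0675]
18 [ 0.629 -0.271  0.082] [ 0.64  -0.251  0.094] [ 0.6363 -0.2596  0.0884]
52 [ 0.627 -0.273  0.096] [ 0.642 -0.251  0.11 ] [ 0.6349 -0.2612  0.1039]
23 [ 0.623 -0.283  0.063] [ 0.667 -0.255  0.079] [ 0.6295 -0.263   0.0699]
21 [ 0.626 -0.272  0.08 ] [ 0.632 -0.25   0.095] [ 0.6292 -0.2591  0.0892]
52 [ 0.618 -0.272  0.096] [ 0.631 -0.25   0.111] [ 0.6256 -0.2607  0.1039]
```

View pics/c2.png

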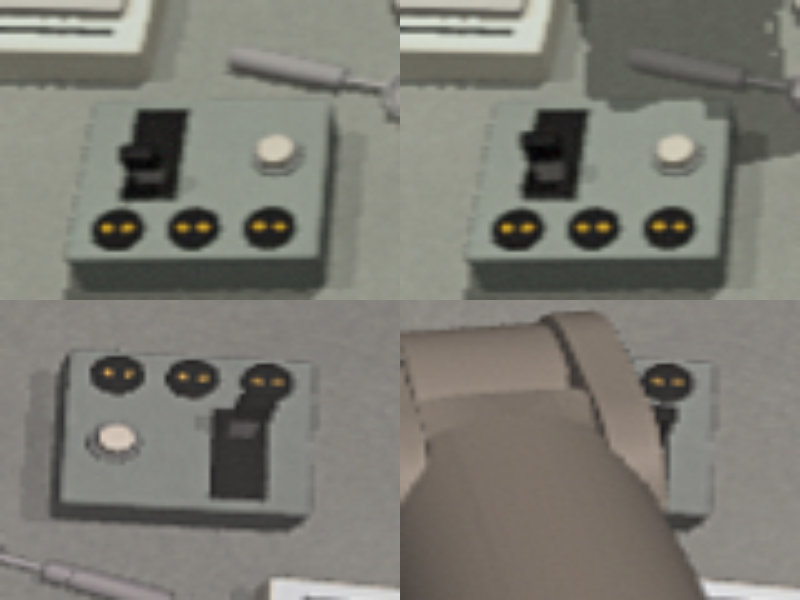

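Request:
step_arm(moves=[[0.13, -0.215, 0, 0, -1], [0.13, -0.215, 0, 0, -1], [0.13, -0.215, -0.1, 0, -1], [0.13, -0.215, -0.2, 0, -1], [0.02, 0, -0.2, 0, -1]])

```text
t: 15.08
tcp_pos: [0.5719, -0.2636, 0.1077]
eef_rot: [2.153, 2.285, -0.001]
ft_force: [-1.0, 0.9, -0.5]
grip_width: 0.0414
finger_force: 0.0
```

Request:
step_arm(moves=[[0, 0, -0.13, 0, -1], [0, 0, 0, 0, -1], [0.04, 0, 0, 0, -1], [0.04, 0, 0, 0, -1], [0, 0, 0, 0, -1]])

```text
t: 15.7
tcp_pos: [0.5887, -0.2587, 0.0845]
eef_rot: [2.146, 2.291, 0.002]
ft_force: [-1.1, 0.2, -0.2]
grip_width: 0.0006
finger_force: 0.0
```

Request:
step_arm(moves=[[0.02, 0, 0, 0, -1], [0.02, 0, 0, 0, -1], [0.02, 0, 0, 0, -1], [0, 0, 0, 0, -1], [0, 0, 0, 0, -1]])

```text
t: 16.32
tcp_pos: [0.599, -0.2589, 0.0832]
eef_rot: [-2.148, -2.292, 0.0]
ft_force: [-0.2, -0.4, -0.1]
grip_width: 0.0003
finger_force: 0.0
```

Request:
step_arm(moves=[[0.015, 0, 0, 0, -1], [0.015, 0, 0, 0, -1], [0.015, 0, 0, 0, -1], [0, 0, 0, 0, -1], [0, 0, 0, 0, -1]])

```text
t: 16.95
tcp_pos: [0.608, -0.2588, 0.0832]
eef_rot: [-2.148, -2.292, 0.0]
ft_force: [-0.4, 0.2, -0.2]
grip_width: 0.0006
finger_force: 0.0
```

```bash
cat > ls.py <<'E'
from m import *
p,d,ci=cap('scene')
C=cloud(ci,d);Z=C[:,:,2];print(arm.get_obs()['ft_force'].round(1),arm.get_obs()['tcp_pos'].round(4))
for lo,hi in ((.08,.095),(.095,.112)):
        m=(Z>lo)&(Z<hi)&(C[:,:,0]>.612)&(C[:,:,0]<.68)&(C[:,:,1]>-.285)&(C[:,:,1]<-.238)
        q=C[m];print(m.sum(),q.min(0).round(3),q.max(0).round(3),q.mean(0).round(4)) if m.sum() else print('none')
E
python3 ls.py
```

```text
[ 0.6  0.3 -0.2] [ 0.608  -0.2589  0.0832]
none
none
```

Request:
step_arm(moves=[[0.01, 0, 0, 0, -1], [0.01, 0, 0, 0, -1], [0, 0, 0, 0, -1], [0, 0, 0, 0, -1], [0, 0, 0, 0, -1]])

```text
t: 17.62
tcp_pos: [0.612, -0.2589, 0.0832]
eef_rot: [-2.148, -2.292, 0.0]
ft_force: [0.5, 1.2, 0.0]
grip_width: 0.0007
finger_force: 0.0
```

Request:
step_arm(moves=[[0.01, 0, 0, 0, -1], [0.01, 0, 0, 0, -1], [0, 0, 0, 0, -1], [0, 0, 0, 0, -1], [0, 0, 0, 0, -1]])

```text
t: 18.25
tcp_pos: [0.6139, -0.259, 0.0829]
eef_rot: [-2.146, -2.289, 0.005]
ft_force: [-7.6, 1.6, 4.8]
grip_width: 0.0006
finger_force: 3.8
```

```bash
python3 ls.py; python3 lev.py; python3 - <<'E'
from m import *
p,d,ci=cap('wrist');C=cloud(ci,d);Z=C[:,:,2]
m=(Z>.062)&(Z<.112)&(C[:,:,0]>.56)&(C[:,:,0]<.68)&(C[:,:,1]>-.285)&(C[:,:,1]<-.22)
q=C[m];print(m.sum(),q.min(0).round(3),q.max(0).round(3))
E
```

```text
[-6.6  0.5  4.6] [ 0.6139 -0.259   0.083 ]
none
none
18.35 [ 0.6139 -0.2591  0.0829] [-7.   0.8  5.1]
11 [ 0.603 -0.264  0.08 ] [ 0.608 -0.247  0.106]
2371 [ 0.603 -0.268  0.062] [ 0.639 -0.246  0.112]
```

Request:
step_arm(moves=[[-0.05, 0, 0, 0, -1], [-0.15, 0, 0.1, 0, -1], [-0.1, 0.1, 0.2, 0, 0], [-0.2, 0.24, 0.2, 0, 1], [-0.2, 0.24, 0, 0, 1]])

```text
t: 19.02
tcp_pos: [0.4838, -0.1499, 0.1796]
eef_rot: [2.145, 2.287, 0.005]
ft_force: [0.3, 0.4, -0.5]
grip_width: 0.0269
finger_force: 0.0
```

Request:
step_arm(moves=[[-0.08, 0.24, 0, 0, 1], [0, 0.1, 0, 0, 1], [0, 0, 0, 0, 1], [0, 0, 0, 0, 1], [0, 0, 0, 0, 1]])

```text
t: 19.65
tcp_pos: [0.4665, -0.0837, 0.1767]
eef_rot: [-2.15, -2.29, 0.0]
ft_force: [0.4, -0.4, 0.1]
grip_width: 0.0773
finger_force: 0.0
```

```bash
python3 ls.py; python3 - <<'E'
from see import *
o=arm.get_obs();print(o['tcp_pos'],o['eef_rot'])
print('top',tins()); print('wrist',tins('wrist'))
E
```

```text
[ 0.6  0.3 -0.4] [ 0.4665 -0.0835  0.1767]
19 [ 0.629 -0.271  0.082] [ 0.639 -0.251  0.095] [ 0.6361 -0.2593  0.0883]
51 [ 0.628 -0.272  0.096] [ 0.64  -0.251  0.111] [ 0.6349 -0.2614  0.1042]
[ 0.46650554 -0.08351976  0.1767394 ] [-2.15019601e+00 -2.29023896e+00  1.04020246e-05]
top [(401.4, 202.0, 56.9, 53.3, 0.7), (453.3, 55.8, 56.4, 57.3, 89.4), (523.2, 407.0, 56.5, 55.0, 46.2), (526.0, 277.9, 59.0, 57.5, 27.1), (576.6, 62.4, 47.1, 212.7, 1.1)]
wrist [(541.3, -92.1, 49.4, 49.0, 26.4), (452.3, -78.8, 58.5, 59.0, 48.7), (580.7, 22.6, 45.4, 136.9, 3.9), (453.2, 52.7, 58.5, 57.4, 3.6)]
```

Request:
step_arm(moves=[[-0.07, 0.022, -0.25, 0, 1], [0, 0, -0.25, 0, 1], [0, 0, -0.2, 0, 1], [0, 0, -0.1, 0, 1], [0, 0, -0.03, 0, 1]], squeeze=25)

```text
t: 20.42
tcp_pos: [0.4517, -0.0781, 0.0098]
eef_rot: [-2.147, -2.291, 0.002]
ft_force: [-1.0, -0.6, -0.4]
grip_width: 0.0878
finger_force: 0.0
```

Request:
step_arm(moves=[[0, 0, -0.02, 0, 1], [0, 0, 0, 0, -1], [0, 0, 0, 0, -1], [0, 0, 0, 0, -1], [0, 0, 0, 0, -1]])

```text
t: 21.05
tcp_pos: [0.4528, -0.0782, 0.0074]
eef_rot: [2.148, 2.292, 0.001]
ft_force: [0.5, 0.7, 5.3]
grip_width: 0.0591
finger_force: 25.0
```

Request:
step_arm(moves=[[0, 0, 0.25, 0, -1], [0, 0, 0.25, 0, -1], [0.27, 0.125, 0, 0, -1], [0.27, 0.125, 0, 0, -1], [0.28, 0.125, 0, 0, -1]])

```text
t: 21.68
tcp_pos: [0.6177, -0.0028, 0.107]
eef_rot: [2.149, 2.291, -0.001]
ft_force: [-0.2, -1.0, -1.4]
grip_width: 0.0596
finger_force: 25.0
```

Request:
step_arm(moves=[[0, 0, 0, 0, -1], [0, 0, 0, 0, -1], [0, 0, 0, 0, -1], [0, 0, 0, 0, -1], [0, 0, 0, 0, -1]])

```text
t: 22.3
tcp_pos: [0.616, -0.0036, 0.1072]
eef_rot: [2.149, 2.292, -0.0]
ft_force: [-0.4, 0.4, -0.8]
grip_width: 0.0594
finger_force: 25.0
```

```bash
cat > rk.py <<'E'
from see import *
# rack bays (dark) seen by the wrist camera on z=.02
img=cap('wrist');p,d,ci=img;C=cloud(ci,d);Z=C[:,:,2]
o=arm.get_obs();print(o['t'],o['tcp_pos'].round(4),o['eef_rot'].round(3),o['grip_width'].round(4))
print('rack',tins(z=.02,lim=((.5,.7),(-.1,.22)),img=img))
white=(p.min(2)>150); g=p.max(2)
m=(g<90)&(abs(Z-.019)<.006)&(C[:,:,0]>.55)&(C[:,:,0]<.68)
m=cv2.morphologyEx(m.astype(np.uint8),cv2.MORPH_CLOSE,np.ones((9,9)))
for c in cv2.findContours(m,0,1)[0]:
    if cv2.contourArea(c)>400:
        P=(onplane(ci,c.reshape(-1,2),.02)[:,:2]*1000).astype(np.float32)
        (x,y),(w,h),a=cv2.minAreaRect(P);print('bay',round(x,1),round(y,1),round(w,1),round(h,1))
E
python3 rk.py; python3 - <<'E'
from see import *
print('top held',tins(z=.122,lim=((.5,.72),(-.1,.1))))
E
```

```text
top held []Traceback (most recent call last):
  File "rk.py", line 4, in <module>
    o=arm.get_obs();print(o['t'],o['tcp_pos'].round(4),o['eef_rot'].round(3),o['grip_width'].round(4))
                                                                             ^^^^^^^^^^^^^^^^^^^^^
AttributeError: 'float' object has no attribute 'round'
```

```bash
sed -i "s/o\['grip_width'\].round(4)/o['grip_width']/" rk.py; python3 rk.py
```

```text
22.45 [ 0.6163 -0.0033  0.1071] [2.148 2.292 0.   ] 0.05956792308745868
rack [(615.7, 53.1, 109.3, 181.2, 3.8)]
bay 624.4 -154.5 13.8 113.8
bay 622.7 6.9 31.1 53.4
bay 617.8 62.7 50.0 54.2
bay 611.4 125.7 54.4 35.3
```

Request:
step_arm(moves=[[0.01, 0, -0.2, 0, -1], [0, 0, -0.12, 0, -1], [0, 0, -0.05, 0, -1], [0, 0, -0.02, 0, -1], [0, 0, 0, 0, -1]])

```text
t: 23.08
tcp_pos: [0.6189, -0.0029, 0.0296]
eef_rot: [2.148, 2.292, 0.001]
ft_force: [-0.3, 0.7, -1.2]
grip_width: 0.0593
finger_force: 25.0
```

Request:
step_arm(moves=[[0, 0, -0.006, 0, -1], [0, 0, 0, 0, 0.6], [0, 0, 0, 0, 0.8], [0, 0, 0, 0, 0.8], [0, 0, 0.1, 0, 0.8]])

```text
t: 23.7
tcp_pos: [0.6172, -0.0032, 0.0472]
eef_rot: [-2.146, -2.291, 0.003]
ft_force: [0.2, 0.2, -0.6]
grip_width: 0.0789
finger_force: 0.0
```

Request:
step_arm(moves=[[0, 0, 0.3, 0, 1], [0, 0, 0.1, 0, 1], [-0.27, 0.095, 0, 0, 1], [-0.27, 0.095, 0, 0, 1], [-0.28, 0.095, 0, 0, 1]])

```text
t: 24.32
tcp_pos: [0.4528, 0.0546, 0.1282]
eef_rot: [2.148, 2.292, 0.001]
ft_force: [0.1, 0.9, 0.3]
grip_width: 0.0879
finger_force: 0.0
```

Request:
step_arm(moves=[[0, 0, 0, 0, 1], [0, 0, 0, 0, 1], [0, 0, 0, 0, 1], [0, 0, 0, 0, 1], [0, 0, 0, 0, 1]])

```text
t: 24.95
tcp_pos: [0.4548, 0.0539, 0.1276]
eef_rot: [-2.148, -2.292, -0.0]
ft_force: [1.5, -0.1, 0.9]
grip_width: 0.0875
finger_force: 0.0
```

```bash
cat > st.py <<'E'
from see import *
o=arm.get_obs();print(o['t'],o['tcp_pos'].round(4),o['eef_rot'].round(3))
L=((.5,.72),(-.1,.25))
for n in ('top','wrist'):
    img=cap(n);print(n,'tins',tins(img=img,lim=((.33,.57),(-.15,.5))))
    print('  rack',tins(z=.02,lim=L,img=img)); print('  row1',tins(z=.042,lim=L,img=img)); print('  row2',tins(z=.064,lim=L,img=img))
E
python3 st.py
```

```text
24.95 [0.4548 0.0539 0.1276] [-2.148 -2.292 -0.   ]
top tins [(401.4, 202.0, 56.9, 53.3, 0.7), (523.9, 405.2, 57.3, 54.1, 58.5), (526.0, 277.9, 59.0, 57.5, 27.1)]
  rack [(646.7, 130.1, 35.2, 89.5, 6.3), (618.1, -5.8, 106.6, 73.8, 4.2)]
  row1 [(623.4, -12.3, 59.9, 35.8, 30.8)]
  row2 []
wrist tins [(542.1, -112.3, 44.6, 35.0, 3.1), (452.5, 55.2, 58.7, 58.9, 48.6), (403.9, 186.7, 59.6, 32.4, 3.2)]
  rack [(611.0, 72.5, 113.1, 195.6, 3.9)]
  row1 [(611.1, 6.6, 59.6, 45.7, 29.8)]
  row2 []
```

Request:
step_arm(moves=[[-0.011, 0.005, -0.25, 0, 1], [0, 0, -0.2, 0, 1], [0, 0, -0.1, 0, 1], [0, 0, -0.05, 0, 1], [0, 0, 0, 0, 1]])

```text
t: 25.68
tcp_pos: [0.4521, 0.0551, 0.0076]
eef_rot: [-2.148, -2.292, 0.001]
ft_force: [0.8, -0.2, 0.3]
grip_width: 0.0878
finger_force: 0.0
```

Request:
step_arm(moves=[[0, 0, 0, 0, -1], [0, 0, 0, 0, -1], [0, 0, 0, 0, -1], [0, 0, 0, 0, -1], [0, 0, 0.25, 0, -1]])

```text
t: 26.3
tcp_pos: [0.4497, 0.0545, 0.0561]
eef_rot: [-2.144, -2.29, 0.008]
ft_force: [0.9, -0.4, -0.7]
grip_width: 0.0595
finger_force: 25.0
```

Request:
step_arm(moves=[[0, 0, 0.2, 0, -1], [0.268, 0.015, 0, 0, -1], [0.268, 0.015, 0, 0, -1], [0.269, 0.015, 0, 0, -1], [0, 0, 0, 0, -1]])

```text
t: 26.92
tcp_pos: [0.6163, 0.064, 0.0973]
eef_rot: [2.15, 2.29, 0.004]
ft_force: [-0.4, -0.1, -1.4]
grip_width: 0.0596
finger_force: 25.0
```

Request:
step_arm(moves=[[0, 0, 0, 0, -1], [0, 0, -0.15, 0, -1], [0, 0, -0.12, 0, -1], [0, 0, -0.05, 0, -1], [0, 0, 0, 0, -1]])

```text
t: 27.55
tcp_pos: [0.6122, 0.0639, 0.0336]
eef_rot: [-2.147, -2.292, 0.002]
ft_force: [0.7, 0.1, -1.5]
grip_width: 0.0594
finger_force: 25.0
```

Request:
step_arm(moves=[[0.003, 0, -0.02, 0, -1], [0, 0, -0.006, 0, -1], [0, 0, 0, 0, 0.6], [0, 0, 0, 0, 0.8], [0, 0, 0, 0, 0.8]])

```text
t: 28.18
tcp_pos: [0.614, 0.064, 0.0288]
eef_rot: [2.148, 2.292, 0.0]
ft_force: [0.1, -0.8, -0.1]
grip_width: 0.0788
finger_force: 0.0
```

Request:
step_arm(moves=[[0, 0, 0.1, 0, 0.8], [0, 0, 0.3, 0, 1], [-0.26, 0.16, 0.05, 0, 1], [-0.26, 0.16, 0, 0, 1], [-0.26, 0.16, 0, 0, 1]])

```text
t: 28.8
tcp_pos: [0.4568, 0.1612, 0.1202]
eef_rot: [2.147, 2.291, 0.003]
ft_force: [0.5, 0.9, -0.9]
grip_width: 0.0883
finger_force: 0.0
```

Request:
step_arm(moves=[[-0.27, 0.2, 0, 0, 1], [0, 0, 0, 0, 1], [0, 0, 0, 0, 1], [0, 0, 0, 0, 1], [0, 0, 0, 0, 1]])

```text
t: 29.42
tcp_pos: [0.4085, 0.1965, 0.1185]
eef_rot: [-2.151, -2.29, -0.0]
ft_force: [-0.1, -0.1, -0.2]
grip_width: 0.0873
finger_force: 0.0
```

```bash
python3 st.py
```

```text
29.425 [0.4085 0.1965 0.1185] [-2.151 -2.29  -0.   ]
top tins [(528.7, 412.6, 40.7, 55.0, 45.5)]
  rack [(611.4, 65.1, 110.5, 215.9, 3.8)]
  row1 [(612.4, 66.1, 57.0, 56.3, 89.2), (616.1, -2.8, 56.9, 59.5, 89.2)]
  row2 []
wrist tins [(402.0, 202.4, 59.1, 58.5, 50.9), (525.1, 279.1, 58.3, 60.5, 71.0)]
  rack [(605.4, 144.4, 114.3, 62.6, 4.5)]
  row1 []
  row2 []
```

Request:
step_arm(moves=[[-0.032, 0.028, -0.25, 0, 1], [0, 0, -0.2, 0, 1], [0, 0, -0.07, 0, 1], [0, 0, -0.035, 0, 1], [0, 0, 0, 0, 1]])

```text
t: 30.15
tcp_pos: [0.4018, 0.2031, 0.0081]
eef_rot: [2.148, 2.292, 0.001]
ft_force: [-0.0, 0.6, 0.1]
grip_width: 0.0878
finger_force: 0.0
```

Request:
step_arm(moves=[[0, 0, 0, 0, -1], [0, 0, 0, 0, -1], [0, 0, 0, 0, -1], [0, 0, 0, 0, -1], [0, 0, 0.25, 0, -1]])

```text
t: 30.78
tcp_pos: [0.3989, 0.2016, 0.0558]
eef_rot: [-2.146, -2.291, 0.01]
ft_force: [0.2, -0.0, -1.0]
grip_width: 0.0596
finger_force: 25.0
```

Request:
step_arm(moves=[[0, 0, 0.2, 0, -1], [0.259, -0.089, 0, 0, -1], [0.259, -0.089, 0, 0, -1], [0.259, -0.089, 0, 0, -1], [0.259, -0.088, 0, 0, -1]])

```text
t: 31.4
tcp_pos: [0.6095, 0.1308, 0.0972]
eef_rot: [-2.148, -2.292, 0.001]
ft_force: [0.6, 0.9, -1.3]
grip_width: 0.0591
finger_force: 25.0
```

Request:
step_arm(moves=[[0, 0, 0, 0, -1], [0, 0, 0, 0, -1], [0, 0, -0.15, 0, -1], [0, 0, -0.1, 0, -1], [0, 0, 0, 0, -1]])

```text
t: 32.02
tcp_pos: [0.6062, 0.1319, 0.0459]
eef_rot: [-2.145, -2.292, 0.005]
ft_force: [-1.0, 0.0, -0.5]
grip_width: 0.0594
finger_force: 25.0
```

Request:
step_arm(moves=[[0, 0, -0.05, 0, -1], [0, 0, -0.03, 0, -1], [0, 0, 0, 0, -1], [0, 0, 0, 0, -1], [0, 0, 0, 0, -1]])

```text
t: 32.65
tcp_pos: [0.6086, 0.1318, 0.0319]
eef_rot: [2.148, 2.292, 0.001]
ft_force: [0.1, 0.3, -1.4]
grip_width: 0.0596
finger_force: 25.0
```

Request:
step_arm(moves=[[0, 0, -0.016, 0, -1], [0, 0, 0, 0, -1], [0, 0, 0, 0, 0.6], [0, 0, 0, 0, 0.8], [0, 0, 0, 0, 0.8]])

```text
t: 33.28
tcp_pos: [0.6085, 0.1318, 0.0285]
eef_rot: [2.148, 2.292, 0.0]
ft_force: [0.4, -0.3, -0.1]
grip_width: 0.0789
finger_force: 0.0
```

Request:
step_arm(moves=[[0, 0, 0.1, 0, 0.8], [0, 0, 0.3, 0, 1], [-0.2, 0.24, 0.05, 0, 1], [-0.2, 0.24, 0, 0, 1], [-0.03, 0.25, 0, 0, 1]])

```text
t: 33.9
tcp_pos: [0.5207, 0.2786, 0.1203]
eef_rot: [2.145, 2.294, 0.001]
ft_force: [1.5, 0.9, 0.8]
grip_width: 0.0879
finger_force: 0.0
```

Request:
step_arm(moves=[[0, 0, 0, 0, 1], [0, 0, 0, 0, 1], [0, 0, 0, 0, 1], [0, 0, 0, 0, 1], [0, 0, 0, 0, 1]])

```text
t: 34.52
tcp_pos: [0.5232, 0.2764, 0.1182]
eef_rot: [2.149, 2.291, -0.0]
ft_force: [0.2, 0.1, 0.1]
grip_width: 0.0876
finger_force: 0.0
```

```bash
python3 st.py
```

```text
34.525 [0.5232 0.2764 0.1182] [ 2.149  2.291 -0.   ]
top tins [(523.8, 406.0, 56.8, 54.5, 53.5)]
  rack [(611.8, 65.1, 109.6, 215.9, 3.8)]
  row1 [(618.3, 58.9, 60.8, 40.3, 46.0), (617.7, -2.8, 56.9, 56.4, 89.2)]
  row2 []
wrist tins [(526.9, 280.0, 59.3, 58.5, 71.3), (526.6, 401.2, 58.2, 50.2, 3.8)]
  rack [(653.1, 112.6, 26.8, 47.1, 1.4), (575.0, 108.1, 39.2, 48.2, 3.7)]
  row1 [(606.7, 131.1, 60.3, 44.1, 2.9)]
  row2 []
```

Request:
step_arm(moves=[[0.016, 0.012, -0.25, 0, 1], [0, 0, -0.2, 0, 1], [0, 0, -0.07, 0, 1], [0, 0, -0.033, 0, 1], [0, 0, 0, 0, 1]])

```text
t: 35.25
tcp_pos: [0.5266, 0.2801, 0.0085]
eef_rot: [2.148, 2.292, 0.002]
ft_force: [1.3, 0.3, -0.5]
grip_width: 0.0877
finger_force: 0.0
```

Request:
step_arm(moves=[[0, 0, 0, 0, -1], [0, 0, 0, 0, -1], [0, 0, 0, 0, -1], [0, 0, 0, 0, -1], [0, 0, 0.25, 0, -1]])

```text
t: 35.88
tcp_pos: [0.5237, 0.2777, 0.0549]
eef_rot: [-2.146, -2.291, 0.011]
ft_force: [0.1, -0.0, -0.2]
grip_width: 0.0593
finger_force: 25.0
```

Request:
step_arm(moves=[[0, 0, 0.25, 0, -1], [0, 0, 0, 0, -1], [0, 0, 0, 0, -1], [0, 0, 0, 0, -1], [0, 0, 0, 0, -1]])

```text
t: 36.5
tcp_pos: [0.5254, 0.2792, 0.1063]
eef_rot: [-2.147, -2.292, 0.003]
ft_force: [1.4, -1.0, -0.4]
grip_width: 0.0591
finger_force: 25.0
```

Request:
step_arm(moves=[[0.09, -0.249, 0.02, 0, -1], [0.09, -0.249, 0, 0, -1], [0.09, -0.249, 0, 0, -1], [0.09, -0.249, 0, 0, -1], [0.09, -0.247, 0, 0, -1]])

```text
t: 37.12
tcp_pos: [0.6162, 0.0293, 0.1109]
eef_rot: [-2.147, -2.292, 0.001]
ft_force: [0.7, -0.8, -0.4]
grip_width: 0.0595
finger_force: 25.0
```

Request:
step_arm(moves=[[0, 0, -0.1, 0, -1], [0, 0, -0.1, 0, -1], [0, 0, 0, 0, -1], [0, 0, 0, 0, -1], [0, 0, 0, 0, -1]])

```text
t: 37.75
tcp_pos: [0.6165, 0.032, 0.0724]
eef_rot: [2.146, 2.293, 0.002]
ft_force: [0.9, -0.4, -1.0]
grip_width: 0.0596
finger_force: 25.0
```

Request:
step_arm(moves=[[0, -0.004, -0.06, 0, -1], [0, 0, -0.03, 0, -1], [0, 0, 0, 0, -1], [0, 0, 0, 0, -1], [0, 0, 0, 0, -1]])

```text
t: 38.38
tcp_pos: [0.6163, 0.0302, 0.0539]
eef_rot: [2.148, 2.292, 0.001]
ft_force: [-0.0, 0.4, -0.6]
grip_width: 0.0597
finger_force: 25.0
```

Request:
step_arm(moves=[[0, 0, -0.014, 0, -1], [0, 0, 0, 0, -1], [0, 0, 0, 0, 0.6], [0, 0, 0, 0, 0.8], [0, 0, 0, 0, 0.8]])

```text
t: 39.0
tcp_pos: [0.6161, 0.0302, 0.0509]
eef_rot: [2.148, 2.292, 0.0]
ft_force: [0.3, 0.5, -0.1]
grip_width: 0.0788
finger_force: 0.0
```

Request:
step_arm(moves=[[0, 0, 0.1, 0, 0.8], [0, 0, 0.3, 0, 1], [-0.2, 0.24, 0.05, 0, 1], [-0.2, 0.24, 0, 0, 1], [-0.05, 0.28, 0, 0, 1]])

```text
t: 39.62
tcp_pos: [0.5249, 0.1822, 0.1425]
eef_rot: [2.147, 2.291, 0.0]
ft_force: [1.4, -0.5, 0.4]
grip_width: 0.0879
finger_force: 0.0
```

Request:
step_arm(moves=[[0, 0.28, 0, 0, 1], [0, 0.28, 0, 0, 1], [0, 0.28, 0, 0, 1], [0, 0.22, 0, 0, 1], [0, 0, 0, 0, 1]])

```text
t: 40.25
tcp_pos: [0.5247, 0.3987, 0.1424]
eef_rot: [-2.14, -2.297, -0.005]
ft_force: [0.5, -1.0, 0.2]
grip_width: 0.088
finger_force: 0.0
```

```bash
python3 st.py
```

```text
40.25 [0.5247 0.3987 0.1424] [-2.14  -2.297 -0.005]
top tins []
  rack [(612.1, 65.1, 109.1, 215.9, 3.8)]
  row1 [(612.8, 133.3, 41.8, 58.5, 10.9), (610.5, 71.5, 60.3, 44.5, 19.4), (616.3, -9.8, 43.8, 59.2, 79.2)]
  row2 [(614.0, 32.6, 55.9, 61.5, 89.2)]
wrist tins [(525.7, 407.1, 58.4, 58.1, 3.9)]
  rack []
  row1 []
  row2 []
```

Request:
step_arm(moves=[[0.005, 0.035, -0.25, 0, 1], [0, 0, -0.2, 0, 1], [0, 0, -0.1, 0, 1], [0, 0, -0.05, 0, 1], [0, 0, 0, 0, 1]])

```text
t: 40.98
tcp_pos: [0.5281, 0.4004, 0.0212]
eef_rot: [2.149, 2.292, 0.001]
ft_force: [-0.7, -0.3, 0.9]
grip_width: 0.0876
finger_force: 0.0
```

Request:
step_arm(moves=[[0, 0, -0.03, 0, 1], [0, 0, -0.02, 0, 1], [0, 0, 0, 0, 1], [0, 0, 0, 0, 1], [0, 0, 0, 0, 1]])

```text
t: 41.6
tcp_pos: [0.5276, 0.4007, 0.0108]
eef_rot: [2.148, 2.292, 0.0]
ft_force: [-0.5, -0.0, 0.3]
grip_width: 0.0878
finger_force: 0.0
```

Adjust to tin centre (y +6 mm, x −2 mm), down 3 mm, and grasp.

Request:
step_arm(moves=[[-0.01, 0.028, -0.012, 0, 1], [0, 0, 0, 0, 1], [0, 0, 0, 0, -1], [0, 0, 0, 0, -1], [0, 0, 0, 0, -1]])

```text
t: 42.22
tcp_pos: [0.5257, 0.4061, 0.0083]
eef_rot: [2.148, 2.292, 0.0]
ft_force: [0.6, 0.2, -0.3]
grip_width: 0.0609
finger_force: 0.2
```

Request:
step_arm(moves=[[0, 0, 0, 0, -1], [0, 0, 0.25, 0, -1], [0, 0, 0.3, 0, -1], [0, 0, 0, 0, -1], [0, 0, 0, 0, -1]])

```text
t: 42.85
tcp_pos: [0.5253, 0.4055, 0.1177]
eef_rot: [2.148, 2.292, -0.002]
ft_force: [-0.9, -0.2, -2.3]
grip_width: 0.0595
finger_force: 25.0
```

Request:
step_arm(moves=[[0, -0.3, 0, 0, -1], [0, -0.3, 0, 0, -1], [0, -0.3, 0, 0, -1], [0.143, -0.214, 0, 0, -1], [0.143, -0.213, 0, 0, -1]])

```text
t: 43.48
tcp_pos: [0.5819, 0.1383, 0.1164]
eef_rot: [-2.147, -2.291, 0.005]
ft_force: [1.2, 1.4, -1.5]
grip_width: 0.0595
finger_force: 25.0
```

Request:
step_arm(moves=[[0.143, -0.213, 0, 0, -1], [0, 0, -0.12, 0, -1], [0, 0, -0.1, 0, -1], [0, 0, 0, 0, -1], [0, 0, 0, 0, -1]])

```text
t: 44.1
tcp_pos: [0.611, 0.0994, 0.0743]
eef_rot: [-2.146, -2.294, -0.0]
ft_force: [0.5, -1.4, -0.2]
grip_width: 0.0596
finger_force: 25.0
```

Request:
step_arm(moves=[[0, 0, 0, 0, -1], [0, 0, 0, 0, -1], [0, 0, 0, 0, -1], [0, 0, 0, 0, -1], [0, 0, 0, 0, -1]])

```text
t: 44.72
tcp_pos: [0.6114, 0.0981, 0.0743]
eef_rot: [2.148, 2.292, 0.0]
ft_force: [-0.2, -0.1, -1.0]
grip_width: 0.0594
finger_force: 25.0
```

Request:
step_arm(moves=[[0, 0, -0.06, 0, -1], [0, 0, -0.04, 0, -1], [0, 0, -0.017, 0, -1], [0, 0, 0, 0, -1], [0, 0, 0, 0, -1]])

```text
t: 45.35
tcp_pos: [0.6114, 0.0983, 0.0508]
eef_rot: [-2.148, -2.292, -0.0]
ft_force: [0.4, -0.6, -0.6]
grip_width: 0.0594
finger_force: 25.0
```

Request:
step_arm(moves=[[0, 0, 0, 0, -1], [0, 0, 0, 0, 0.6], [0, 0, 0, 0, 0.8], [0, 0, 0, 0, 0.8], [0, 0, 0, 0, 0.8]])

```text
t: 45.98
tcp_pos: [0.6114, 0.0982, 0.051]
eef_rot: [2.148, 2.292, 0.0]
ft_force: [-0.1, 0.3, 0.2]
grip_width: 0.079
finger_force: 0.0
```

Request:
step_arm(moves=[[0, 0, 0.1, 0, 0.8], [0, 0, 0.3, 0, 0.8], [0, 0, 0.2, 0, 0.8], [-0.2, -0.25, 0, 0, -1], [-0.2, -0.25, 0, 0, -1]])

```text
t: 46.6
tcp_pos: [0.5331, 0.0001, 0.1728]
eef_rot: [2.145, 2.292, 0.003]
ft_force: [0.5, -0.7, 0.1]
grip_width: 0.0627
finger_force: 0.0
```

Request:
step_arm(moves=[[-0.2, -0.25, 0, 0, -1], [-0.2, -0.25, 0, 0, -1], [0, -0.25, 0, 0, -1], [0, 0, 0, 0, -1], [0, 0, 0, 0, -1]])

```text
t: 47.22
tcp_pos: [0.4557, -0.1463, 0.1718]
eef_rot: [2.147, 2.292, 0.001]
ft_force: [0.5, 0.6, 0.0]
grip_width: 0.0125
finger_force: 0.0
```

```bash
python3 st.py; python3 ls.py; python3 - <<'E'
from h import *
p,_,_=cap('scene','s3'); t,d,ci=cap('top','t3')
cv2.imwrite('pics/c3.png',np.vstack([cv2.resize(p[200:340,140:500,::-1],(760,296)),cv2.resize(t[100:240,150:510,::-1],(760,296))]))
E
```

```text
47.225 [ 0.4557 -0.1463  0.1718] [2.147e+00 2.292e+00 1.000e-03]
top tins []
  rack [(611.7, 65.1, 109.9, 215.9, 3.8)]
  row1 [(601.4, 138.5, 58.8, 42.0, 27.2), (612.3, 61.3, 47.6, 56.3, 89.1), (615.7, -9.6, 44.1, 60.6, 79.7)]
  row2 [(608.8, 100.2, 55.9, 55.4, 89.9), (615.5, 32.6, 55.9, 58.5, 89.2)]
wrist tins [(542.3, -99.5, 49.6, 59.7, 11.8)]
  rack [(541.8, -84.3, 29.5, 49.7, 89.5), (616.2, -6.8, 113.4, 77.5, 3.8)]
  row1 [(612.0, -9.1, 51.0, 66.9, 72.4)]
  row2 []
[ 0.1 -0.1 -0.1] [ 0.4557 -0.1454  0.1713]
20 [ 0.629 -0.271  0.083] [ 0.639 -0.251  0.094] [ 0.6361 -0.2589  0.0885]
48 [ 0.628 -0.272  0.097] [ 0.642 -0.251  0.111] [ 0.6352 -0.2615  0.105 ]
```

View pics/c3.png

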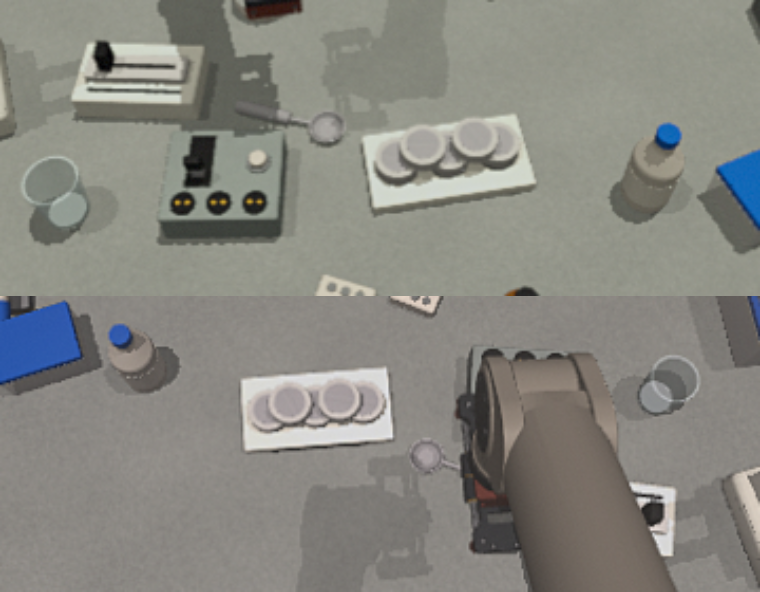

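```bash
python3 - <<'E'
from m import *
f=np.load('top0.npz');ci=arm.camera_info('top');C=cloud(ci,f['d']);Z=C[:,:,2]
m=(Z>.11)&(C[:,:,0]>.3)&(C[:,:,0]<.6)&(C[:,:,1]>-.6)&(C[:,:,1]<-.2)
q=C[m];print(m.sum(),q.min(0),q.max(0))
f=np.load('w1.npz')
m=comp((Z>.08)&(Z<.112),(458,202));q=C[m];print(q.min(0),q.max(0),q.mean(0),rect(ci,(m&(Z>.092)),.099))
E
```

```text
1945 [ 0.35665613 -0.59997287  0.12105615] [ 0.5099515  -0.509198    0.32547299]
[ 0.42895542 -0.40028716  0.08050624] [ 0.45788852 -0.37842581  0.10368081] [ 0.44204329 -0.38820089  0.09491467] ((443.1755676269531, -388.6146545410156), (19.956748962402344, 27.93777084350586), 85.36190795898438)
```

Request:
step_arm(moves=[[-0.02, -0.25, 0, -0.6, 0.3], [-0.02, -0.25, 0, -0.6, 0.3], [-0.024, -0.25, 0, -0.5, 0.3], [0, -0.25, 0, -0.33, 0.3], [0, -0.215, 0, 0, 0.3]], squeeze=15)

```text
t: 48.1
tcp_pos: [0.4426, -0.3913, 0.1708]
eef_rot: [-2.369, -2.063, 0.0]
ft_force: [0.7, 0.4, 0.6]
grip_width: 0.0472
finger_force: 0.0
```

Request:
step_arm(moves=[[0, 0, -0.1, 0, 0.3], [0, 0, 0, 0, 0.3], [0, 0, 0, 0, 0.3], [0, 0, 0, 0, 0.3], [0, 0, 0, 0, 0.3]])

```text
t: 48.72
tcp_pos: [0.4428, -0.3897, 0.1515]
eef_rot: [2.368, 2.063, 0.0]
ft_force: [-0.3, -0.5, 0.3]
grip_width: 0.0573
finger_force: 0.0
```

Request:
step_arm(moves=[[0, 0, -0.2, 0, 0.3], [0, 0, -0.14, 0, 0.3], [0, 0, -0.07, 0, 0.3], [0, 0, 0, 0, 0.3], [0, 0, 0, 0, -1]])

```text
t: 49.35
tcp_pos: [0.4432, -0.3904, 0.0701]
eef_rot: [2.368, 2.062, 0.001]
ft_force: [-0.4, 0.3, 0.2]
grip_width: 0.0499
finger_force: 0.0
```

Request:
step_arm(moves=[[0, 0, 0, 0, -1], [0, 0, 0, 0, -1], [0, 0, 0, 0, -1], [0, 0, 0, 0, -1], [0, 0, 0, 0, -1]])

```text
t: 49.98
tcp_pos: [0.4435, -0.3904, 0.0696]
eef_rot: [2.367, 2.062, 0.001]
ft_force: [3.5, -0.8, 3.4]
grip_width: 0.0279
finger_force: 15.0
```

Request:
step_arm(moves=[[0.007, 0.05, 0, 0, -1], [0.007, 0.05, 0, 0, -1], [0.007, 0.05, 0, 0, -1], [0.007, 0.05, 0, 0, -1], [0, 0, 0, 0, -1]])

```text
t: 50.6
tcp_pos: [0.4493, -0.3484, 0.0696]
eef_rot: [2.367, 2.065, 0.002]
ft_force: [3.7, 0.3, 6.9]
grip_width: 0.0278
finger_force: 15.0
```

Request:
step_arm(moves=[[0.007, 0.05, 0, 0, -1], [0.007, 0.05, 0, 0, -1], [0.007, 0.05, 0, 0, -1], [0.003, 0.02, 0, 0, -1], [0, 0, 0, 0, -1]])

```text
t: 51.22
tcp_pos: [0.4539, -0.315, 0.0696]
eef_rot: [2.367, 2.064, 0.002]
ft_force: [2.8, -0.0, 7.6]
grip_width: 0.0281
finger_force: 15.0
```

Request:
step_arm(moves=[[0.002, 0.015, 0, 0, -1], [0.002, 0.015, 0, 0, -1], [0.002, 0.015, 0, 0, -1], [0, 0, 0, 0, -1], [0, 0, 0, 0, -1]])

```text
t: 51.85
tcp_pos: [0.455, -0.3065, 0.0696]
eef_rot: [2.367, 2.063, 0.002]
ft_force: [3.6, -0.9, 6.0]
grip_width: 0.0279
finger_force: 15.0
```

Request:
step_arm(moves=[[0.001, 0.01, 0, 0, -1], [0.001, 0.01, 0, 0, -1], [0, 0, 0, 0, -1], [0, 0, 0, 0, -1], [0, 0, 0, 0, -1]])

```text
t: 52.48
tcp_pos: [0.4551, -0.3059, 0.0696]
eef_rot: [2.367, 2.058, -0.001]
ft_force: [3.0, -8.1, 2.8]
grip_width: 0.0277
finger_force: 15.0
```

Request:
step_arm(moves=[[0.001, 0.01, 0, 0, -1], [0, 0, 0, 0, -1], [0, 0, 0, 0, 0.2], [0, 0, 0, 0, 0.3], [0, 0, 0, 0, 0.3]])

```text
t: 53.1
tcp_pos: [0.4537, -0.2999, 0.0683]
eef_rot: [-2.367, -2.062, 0.001]
ft_force: [-0.2, -0.3, 0.5]
grip_width: 0.0543
finger_force: 0.0
```

Request:
step_arm(moves=[[0, 0, 0.2, 0, 0.3], [0, 0, 0.3, 0, 0.3], [0, 0, 0.2, 0, 0.3], [-0.1, 0.25, 0.1, 0, 0.3], [-0.05, 0.25, 0, 0, 0.3]])

```text
t: 53.72
tcp_pos: [0.4244, -0.1999, 0.2302]
eef_rot: [2.369, 2.06, 0.001]
ft_force: [0.4, 1.0, 0.7]
grip_width: 0.057
finger_force: 0.0
```

Request:
step_arm(moves=[[0, 0.28, 0, 0, 0.3], [0, 0.28, 0, 0, 0.3], [0, 0.28, 0, 0, 0.3], [0, 0.28, 0, 0, 0.3], [0, 0, 0, 0, 0.3]])

```text
t: 54.35
tcp_pos: [0.4238, 0.0273, 0.2291]
eef_rot: [-2.36, -2.073, -0.001]
ft_force: [-0.3, -0.9, -0.0]
grip_width: 0.0571
finger_force: 0.0
```

```bash
python3 ls.py; python3 - <<'E'
from m import *
p,_,_=cap('scene'); t,d,ci=cap('top');C=cloud(ci,d);Z=C[:,:,2]
m=(Z>.08)&(Z<.112)&(C[:,:,0]>.42)&(C[:,:,0]<.48)&(C[:,:,1]>-.43)&(C[:,:,1]<-.26)
q=C[m];print(m.sum(),q.mean(0) if m.sum() else '')
cv2.imwrite('pics/c4.png',np.vstack([cv2.resize(p[200:340,140:500,::-1],(760,296)),cv2.resize(t[100:240,150:510,::-1],(760,296))]))
E
```

```text
[-0.  -0.7 -1.2] [0.4239 0.0248 0.2288]
19 [ 0.629 -0.271  0.083] [ 0.639 -0.25   0.093] [ 0.6363 -0.2598  0.0886]
51 [ 0.627 -0.273  0.095] [ 0.641 -0.251  0.111] [ 0.6349 -0.2612  0.1042]
88 [ 0.45348888 -0.30445532  0.09521363]
```

View pics/c4.png

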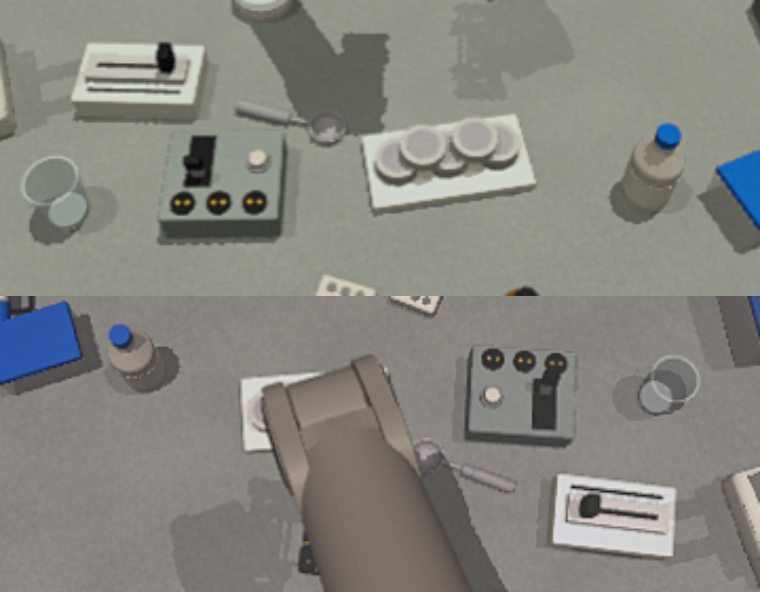

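```bash
python3 -c "
from station import arm
print(arm.close_job())"
```

```text
the job is handed in; nothing more can be done
None
```

I handed the job in at about 54 s of the 208 s allowed: the test button tripped the lever and it is back up and staying, all five tins are stacked (three below, two above; the sixth was absent), the selector is at its far stop, and the bottle and beaker are still standing. My first push on the lever jammed at about 76 N, under the 120 N wrist limit, before I gripped and lifted it instead.

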